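# Nudge the throwing bat onto its two locating pins

## Robot

A 6-joint arm with a two-finger parallel gripper is mounted at the origin on the work surface; the furniture and walls round the work are solid. World frame = base frame: x ahead of the robot, y to its left, z up, the work surface at z = 0. Lengths are in m, angles in rad, forces in N, time in s.
With the tool pointing down it reaches from about 0.275 to 0.725 m from the base axis. Payload 5.6 kg.
Tool frame: the origin (TCP) lies midway between the tips of the shut fingers; the grasp point (between the pads) lies 19 mm behind it (bot.hold_point_z is the distance from the TCP to the grasp point, in m); z points along the fingers, y is the line along which they close (so a half turn about z gives the same grasp; the last joint's range is limited). The gripper opens to 85 mm and grips with 20 to 120 N. Pads are 22 mm wide; open, the fingers measure 114 mm over their backs; the gripper's body (76 mm by 85 mm) begins 54 mm behind the grasp point. The pads swing forward as they close: fully open they stand 13 mm farther back than shut.
Start: joints at [1.455, 0.255, 0.108, 0, -1.424, -0.285], TCP at [0.215, 0.506, 0.209] pointing down, gripper open.
Joint ranges: [-2.95, 2.95], [-1.21, 1.97], [-1.09, 1.5], [-2.87, 1.71], [-2.94, -0.07], [-3.05, 3.05]. Speed limits (rad/s): [2.57, 2.57, 3.14, 3.14, 3.14, 3.14].

## Interface

Orientations are given as a rotation vector (axis times angle).
In Python, from workcell import bot gives the robot as it stands.
- The arm moves only by the shell command python3 -m creep 'ROWS' [FORCE]. ROWS is JSON, a list of rows, each an object with "delta_pos": the shift along the world's x, y, z in cm, a list of three; "rotation": the turn, a rotation vector about the world's x, y, z in degrees, a list of three; "grip": the finger opening in cm, from 0 to 8.54. In form: [{"delta_pos": [tx, ty, tz], "rotation": [ax, ay, az], "grip": grip}, ...]. A call has 1 to 20 rows; each row is the pose to reach, as a shift and turn from the pose commanded when the call began; what a row does not reach only later rows make up. A row lasts 1/12 s, in which the tool goes at most 41.7 mm and 7.16 degrees, less where a joint would pass 70% of its speed; a pose out of reach is approached as far as the arm can. A call with a gripper value outside its range is refused whole. The fingers move at their own pace and stop on an object; FORCE is the grip in N (left out, the last holds). Time passes only in rows, so rows that repeat a pose let the fingers close. It gives the time, the measured TCP pose, the force, the opening and the grip force at its end, in the units of the state.
- bot.observe(): the state, without advancing time (a new reading comes with each control period).
- bot.capture(name): name is "scene" or "top" or "wrist"; returns a dict with "img" (384x512x3 uint8, blue, green, red), "mtx" (3x3 intrinsics, pixels), "xyz" and "rotation" of the camera in the world. Camera axes: x right, y up, looking along -z (the intrinsics and any distortion apply to the point x, -y, -z); pixel columns grow to the right and rows downward; lengths in m; the calibration is good to about 2 mm. A picture is of the moment at which its call begins. There is no depth.
- bot.sign_off(): hands the job in; it is judged then, once.
Trained networks look in a picture, given as the dict that the camera call returned (one of the last four; its "shot" number tells which), for a name from the list of things; names that differ only in an ending like _2 or _b are one class to them, and where a whole thing is asked for, a point or a joint stands for the part that bears it (a point fixed in the world has none). Each returns a list of dicts, best first, with "score" (0 to 1); they miss things now and then, are a little off and sometimes report something else, mostly with a low value. They report only what shows in the picture. A call takes as long as a camera call.
- bot.trace(target, picture): "region" (384x512 bool, what is visible of it) and "rect" ([left, top, right, bottom] in pixels, round what is visible of it).
- bot.landmark_of(target, picture): "uv" ([column, row] in pixels: a listed point, or the origin of a listed thing).
The state is a dict: "time_s": time; "qpos": joint angles; "qvel": joint speeds; "joint_efforts": joint torques, N m; "ee_pos": TCP position; "tcp_rot": TCP orientation; "force": force on the tool from outside, world axes, zero at the start; "torque": the same for the moment, N m; "grip_width": opening from 0.0 (shut) to 1.0 (fully open); "gripper_force": force on a finger pad.
Only numpy, scipy, OpenCV 4.12 (cv2) and the standard library are available. Lean on these libraries where they do the work, as an engineer would, in place of code of your own. Each camera call takes 0.05 s, during which the arm holds its last target. There are 200 camera calls.

## Task

The square wooden bat is lying askew on its metal base, propped up on the two locating pins. With closed or open fingertips only, push it along by its edges, without gripping or lifting it, until both of its holes drop over the pins and it lies flat and fully home on the base. Leave the glaze pot, the cup and the tape roll where they stand.

Things in the scene. Friction and masses are not known exactly. Their poses are not given: they have to be found in the camera images.
- bat_base: Fixed aluminium base plate, 240 x 220 mm, 18 mm thick. Origin on the bench (underside) below the seat centre; x points away from the robot at yaw 0, z up. It spans x -145 to +95, y -110 to +110 mm. Dark scribed corner marks on top, just outside a 160 mm square centred on the origin, show where the seated bat lies.
- seat (a point): Centre of the seat on the top surface of the base plate, 18 mm above bat_base's origin, same axes. The seated bat's origin lies here, with the same yaw.
- pin_a (a point): Tip of the pin at x = +15, y = +50 mm of the base frame, 12 mm above the plate's top (2 mm proud of a seated bat). Steel, fixed, 10 mm diameter for the lower 7 mm, then tapering to a 4 mm wide tip.
- pin_b (a point): Tip of the other pin, alike, at x = +15, y = -50 mm of the base frame.
- bat: Loose plywood bat, 160 x 160 x 10 mm, 0.22 kg. Origin: centre of its underside; x roughly along the base x. At first it lies 28-44 mm short of the seat (to base -x), up to 22 mm sideways, turned up to 0.1 rad, resting on both pin tips and its near edge: tilted 5 degrees, far edge up. It slides when pushed at an edge; once holes meet pins it drops, and the pins stop it.
- hole_a (a point): Centre (half-way through the thickness) of the bat's round through hole, 16 mm diameter, at x = +15, y = +50 mm of the bat's frame; goes over pin_a.
- hole_b (a point): Centre of the bat's rectangular slotted through hole, 16 mm along the bat's x and 24 mm along its y, at x = +15, y = -50 mm of the bat's frame; goes over pin_b.
- glaze_pot: Bystander: dark screw-cap glaze pot, 58 mm diameter, 72 mm tall, left of the base. Origin: centre of its underside.
- slip_cup: Bystander: pale grey-green empty cup, 66 mm diameter, 66 mm tall, right of the base toward the far side. Origin: centre of its underside.
- tape_roll: Bystander: roll of masking tape lying flat, 104 mm diameter, 25 mm tall, right of the base toward the near side. Origin: centre of its underside.

How it is judged:
By the outcome, as a careful person would: the job done as asked, in the order asked, and still so for the second after the job is handed in, with the robot touching nothing.
It also fails if it takes over 42 s, if anything falls off the work surface, if the arm or the gripper's body presses on something with over 40 N, if the wrist force passes 120 N, or if a joint passes its speed limit or range.

## Working session

There is one attempt and no reset: what is moved stays moved. The work goes in short steps, Python scripts to look and compute and a shell command to move; the robot and the scene stay as the last step left them, time stands still between calls to the robot, and variables do not carry over. Pictures are saved under pics/ and viewed, at most 10 in all, crops included, and the job is handed in when it is done.

```bash
mkdir -p pics; cat > h.py <<'E'
import numpy as np, cv2
from workcell import bot
from scipy.spatial.transform import Rotation as R
def rot(c):
    r=np.array(c["rotation"],float)
    return R.from_rotvec(r).as_matrix() if r.size==3 else r.reshape(3,3)
def ray(c,uv,z):
    K=np.array(c["mtx"]);u=np.linalg.solve(K,[uv[0],uv[1],1.]);d=rot(c)@(u*[1,-1,-1]);o=np.array(c["xyz"])
    return o+d*(z-o[2])/d[2]
def proj(c,p):
    q=rot(c).T@(np.array(p)-c["xyz"])*[1,-1,-1];q=np.array(c["mtx"])@q;return q[:2]/q[2]
E
python3 - <<'E'
from h import *
s=bot.observe();print({k:np.round(v,3) for k,v in s.items()})
ims=[]
for n in("top","scene"):
    c=bot.capture(n);ims.append(c["img"]);print(n,[k for k in c],np.round(c["xyz"],3))
    for t,z in [("bat_base",0),("seat",.018),("pin_a",.03),("pin_b",.03),("bat",.022),("hole_a",.034),("hole_b",.034),("glaze_pot",0),("slip_cup",0),("tape_roll",0)]:
        for d in bot.landmark_of(t,c)[:2]: print(t,round(d["score"],2),np.round(d["uv"],1),np.round(ray(c,d["uv"],z),4))
    cv2.imwrite(f"pics/{n}0.png",c["img"])
E
```

```text
{'time_s': np.float64(0.0), 'qpos': array([ 1.455,  0.256,  0.107, -0.   , -1.424, -0.285]), 'qvel': array([-0.001,  0.   , -0.001,  0.   , -0.001,  0.004]), 'joint_efforts': array([-1.0000e-03, -3.8663e+01,  2.3794e+01,  5.3650e+00, -6.0000e-03,
       -0.0000e+00]), 'ee_pos': array([0.214, 0.506, 0.208]), 'tcp_rot': array([ 3.077, -0.625, -0.   ]), 'force': array([ 0.937, -0.718, -0.189]), 'torque': array([0.043, 0.034, 0.053]), 'gripper_force': np.float64(0.0), 'grip_width': np.float64(0.996)}
top ['img', 'mtx', 'xyz', 'rotation', 'shot'] [ 0.384 -0.041  1.086]
bat_base 0.58 [224.5 215.7] [0.5646 0.0408 0.    ]
seat 0.62 [226.4 211.3] [0.5729 0.0349 0.018 ]
pin_a 0.71 [204.7 212.7] [0.5668 0.0878 0.03  ]
pin_a 0.68 [242.2 202.1] [ 0.5943 -0.0048  0.03  ]
pin_b 0.71 [204.7 212.7] [0.5668 0.0878 0.03  ]
pin_b 0.68 [242.2 202.1] [ 0.5943 -0.0048  0.03  ]
bat 0.71 [236.6 223. ] [0.5428 0.0086 0.022 ]
hole_a 0.88 [214.3 222.2] [0.5426 0.0629 0.034 ]
hole_a 0.56 [251.3 208.7] [ 0.5771 -0.0277  0.034 ]
hole_b 0.88 [214.3 222.2] [0.5426 0.0629 0.034 ]
hole_b 0.56 [251.3 208.7] [ 0.5771 -0
[... 304 characters left out ...]
9 [206.  203.6] [0.555  0.0806 0.018 ]
pin_a 0.67 [208.3 195.1] [0.576  0.0959 0.03  ]
pin_a 0.56 [243.4 208.8] [ 0.5882 -0.0251  0.03  ]
pin_b 0.67 [208.3 195.1] [0.576  0.0959 0.03  ]
pin_b 0.56 [243.4 208.8] [ 0.5882 -0.0251  0.03  ]
bat 0.83 [222.1 210.5] [0.5548 0.017  0.022 ]
hole_a 0.77 [243.5 211.2] [ 0.5746 -0.0395  0.034 ]
hole_a 0.67 [207.4 204.1] [0.5367 0.0515 0.034 ]
hole_b 0.77 [243.5 211.2] [ 0.5746 -0.0395  0.034 ]
hole_b 0.67 [207.4 204.1] [0.5367 0.0515 0.034 ]
glaze_pot 0.67 [165.9 196.9] [0.5233 0.2191 0.    ]
slip_cup 0.87 [311.3 212.8] [ 0.7355 -0.1252  0.    ]
tape_roll 0.98 [291.4 247.1] [ 0.5767 -0.1903  0.    ]
tape_roll 0.62 [310.8 216.8] [ 0.7176 -0.1371  0.    ]
```

```bash
python3 - <<'E'
import cv2
a=cv2.imread("pics/top0.png")[140:290,130:330];cv2.imwrite("pics/top0c.png",cv2.resize(a,None,fx=4,fy=4,interpolation=cv2.INTER_CUBIC))
a=cv2.imread("pics/scene0.png")[150:300,130:330];cv2.imwrite("pics/scene0c.png",cv2.resize(a,None,fx=4,fy=4,interpolation=cv2.INTER_CUBIC))
E
```

```text
(no output)
```

View pics/top0c.png

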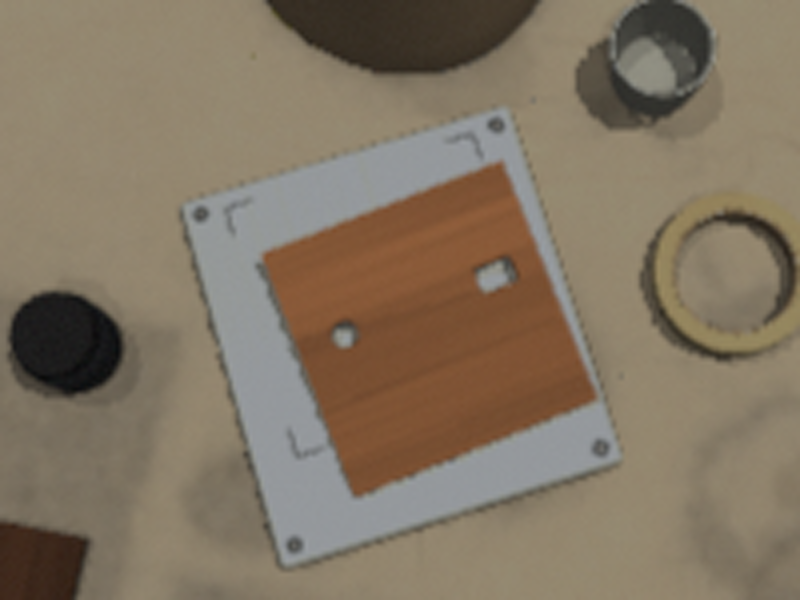

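View pics/scene0c.png

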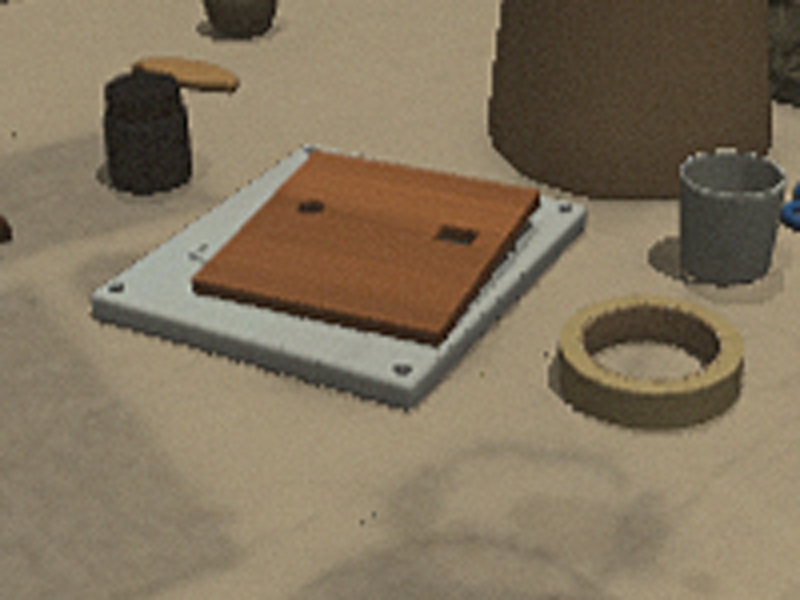

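```bash
python3 - <<'E'
from h import *
c=bot.capture("top")
f=lambda p:np.array([p[0]/4+130-.4,p[1]/4+140-.4])
B=[f(p) for p in[(182,207),(508,108),(620,460),(285,567)]]
b=[f(p) for p in[(263,255),(503,163),(597,398),(355,495)]]
W=np.array([ray(c,p,.018)[:2] for p in B])
def fit(L,W):
    L=np.array(L,float);lc=L.mean(0);wc=W.mean(0);A=((L-lc).T@(W-wc));yaw=np.arctan2(A[0,1]-A[1,0],A[0,0]+A[1,1])
    r=np.array([[np.cos(yaw),-np.sin(yaw)],[np.sin(yaw),np.cos(yaw)]]);t=wc-r@lc
    return t,yaw,r,(W-(L@r.T+t))
tb,yb,rb,e=fit([(.095,.11),(.095,-.11),(-.145,-.11),(-.145,.11)],W);print("base",tb,yb,np.degrees(yb));print(e)
w=np.array([ray(c,p,z)[:2] for p,z in zip(b,(.042,.042,.028,.028))])
t,y,r,e=fit([(.08,.08),(.08,-.08),(-.08,-.08),(-.08,.08)],w);print("bat",t,np.degrees(y));print(e)
print("bat in base mm",rb.T@(t-tb)*1000,np.degrees(y-yb))
for n,u in(("a",(344,335)),("b",(495,274))):print(n,(ray(c,f(u),.037)[:2]-tb)@rb*1000)
for n,x,z in(("pot",(149.6,226),0),("cup",(292.8,158.2),0),("tape",(306,208),0)): print(n,(ray(c,x,z)[:2]-tb)@rb*1000)
print("axes",rb, bot.hold_point_z)
E
```

```text
base [0.56852459 0.03483195] 0.3122329043947486 17.88962764693083
[[-0.00202727 -0.00259965]
 [-0.00280445  0.00070313]
 [ 0.00170702  0.00383526]
 [ 0.00312471 -0.00193873]]
bat [0.54529402 0.00695885] 22.169311861461424
[[-1.31699718e-03 -1.08836402e-03]
 [-2.09118487e-03 -2.07126336e-04]
 [ 1.55063473e-03  1.30492153e-03]
 [ 1.85754732e-03 -9.43117163e-06]]
bat in base mm [-30.66955221 -19.38936864] 4.279684214530596
a [-20.24909924  32.31920665]
b [-11.68246337 -67.28677305]
pot [ 29.59635108 195.45336542]
cup [  90.84797198 -207.41555349]
tape [ -45.14959118 -197.63933419]
axes [[ 0.95165003 -0.30718434]
 [ 0.30718434  0.95165003]] 0.0187
```

```bash
python3 -m creep '[{"delta_pos":[36.5,-60.4,-5],"rotation":[0,0,-49],"grip":8.5},{"delta_pos":[36.5,-60.4,-5],"rotation":[0,0,-49],"grip":8.5},{"delta_pos":[36.5,-60.4,-5],"rotation":[0,0,-49],"grip":8.5},{"delta_pos":[36.5,-60.4,-5],"rotation":[0,0,-49],"grip":8.5},{"delta_pos":[36.5,-60.4,-5],"rotation":[0,0,-49],"grip":8.5},{"delta_pos":[36.5,-60.4,-5],"rotation":[0,0,-49],"grip":8.5},{"delta_pos":[36.5,-60.4,-5],"rotation":[0,0,-49],"grip":8.5},{"delta_pos":[36.5,-60.4,-5],"rotation":[0,0,-49],"grip":8.5},{"delta_pos":[36.5,-60.4,-5],"rotation":[0,0,-49],"grip":8.5},{"delta_pos":[36.5,-60.4,-5],"rotation":[0,0,-49],"grip":8.5},{"delta_pos":[36.5,-60.4,-5],"rotation":[0,0,-49],"grip":8.5},{"delta_pos":[36.5,-60.4,-5],"rotation":[0,0,-49],"grip":8.5},{"delta_pos":[36.5,-60.4,-5],"rotation":[0,0,-49],"grip":8.5},{"delta_pos":[36.5,-60.4,-5],"rotation":[0,0,-49],"grip":8.5},{"delta_pos":[36.5,-60.4,-5],"rotation":[0,0,-49],"grip":8.5},{"delta_pos":[36.5,-60.4,-5],"rotation":[0,0,-49],"grip":8.5},{"delta_pos":[36.5,-60.4,-5],"rotation":[0,0,-49],"grip":8.5},{"delta_pos":[36.5,-60.4,-5],"rotation":[0,0,-49],"grip":8.5},{"delta_pos":[36.5,-60.4,-5],"rotation":[0,0,-49],"grip":8.5},{"delta_pos":[36.5,-60.4,-5],"rotation":[0,0,-49],"grip":8.5}]'
python3 - <<'E'
from h import *
c=bot.capture("wrist");cv2.imwrite("pics/w1.png",c["img"]);print(c["xyz"])
tb=np.array([.5685,.0348]);y=np.radians(17.9);rb=np.array([[np.cos(y),-np.sin(y)],[np.sin(y),np.cos(y)]])
for t,z in[("bat",.025),("hole_a",.037),("pin_a",.03),("tape_roll",0)]:
    for d in bot.landmark_of(t,c)[:2]: print(t,round(d["score"],2),np.round(d["uv"]),np.round((ray(c,d["uv"],z)[:2]-tb)@rb*1000,1))
s=bot.observe();print(s["ee_pos"],s["tcp_rot"],s["qpos"])
E
```

```text
time_s: 2.82
ee_pos: [0.5794, -0.0976, 0.1589]
tcp_rot: [2.541, -1.847, -0.001]
force: [0.7, 0.3, -0.0]
grip_width: 0.996
gripper_force: 0.0
[ 0.60493597 -0.17472511  0.32334725]
bat 0.85 [261. 269.] [-31.9 -21.1]
hole_a 0.79 [242. 230.] [-12.7 -72.3]
hole_a 0.57 [250. 315.] [-19.9  28.4]
[ 0.57942996 -0.0965304   0.1598225 ] [-2.54323583e+00  1.84323413e+00 -1.10079276e-03] [ 1.00882141e-01  3.46359350e-01  1.09742222e-01 -1.43418023e-05
 -1.33322780e+00  2.15616589e-01]
```

View pics/w1.png

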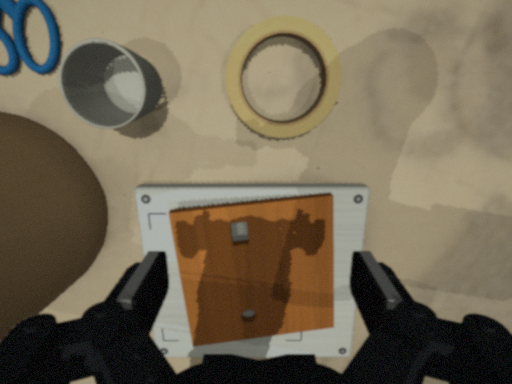

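```bash
python3 -m creep '[{"delta_pos":[0,0,-4],"rotation":[0,0,0],"grip":8.5},{"delta_pos":[0,0,-8],"rotation":[0,0,0],"grip":8.5},{"delta_pos":[0,0,-11],"rotation":[0,0,0],"grip":8.5},{"delta_pos":[0,0,-13],"rotation":[0,0,0],"grip":8.5},{"delta_pos":[0,0,-14],"rotation":[0,0,0],"grip":8.5},{"delta_pos":[0,0,-14.8],"rotation":[0,0,0],"grip":8.5},{"delta_pos":[0,0,-14.8],"rotation":[0,0,0],"grip":8.5}]' && python3 -m creep '[{"delta_pos":[-0.09,0.29,0],"rotation":[0,0,0],"grip":8.5},{"delta_pos":[-0.18,0.57,0],"rotation":[0,0,0],"grip":8.5},{"delta_pos":[-0.28,0.86,0],"rotation":[0,0,0],"grip":8.5},{"delta_pos":[-0.37,1.14,0],"rotation":[0,0,0],"grip":8.5},{"delta_pos":[-0.46,1.43,0],"rotation":[0,0,0],"grip":8.5},{"delta_pos":[-0.55,1.71,0],"rotation":[0,0,0],"grip":8.5},{"delta_pos":[-0.64,2.0,0],"rotation":[0,0,0],"grip":8.5},{"delta_pos":[-0.74,2.28,0],"rotation":[0,0,0],"grip":8.5},{"delta_pos":[-0.83,2.57,0],"rotation":[0,0,0],"grip":8.5},{"delta_pos":[-0.92,2.85,0],"rotation":[0,0,0],"grip":8.5},{"delta_pos":[-1.0,3.1,0],"rotation":[0,0,0],"grip":8.5},{"delta_pos":[-1.07,3.3,0],"rotation":[0,0,0],"grip":8.5},{"delta_pos":[-1.07,3.3,0],"rotation":[0,0,0],"grip":8.5}]'
cat > m.py <<'E'
from h import *
import sys
tb=np.array([.5685,.0348]);y=np.radians(17.9);rb=np.array([[np.cos(y),-np.sin(y)],[np.sin(y),np.cos(y)]])
for n in sys.argv[2:]:
    c=bot.capture(n);im=c["img"]
    if n=="top": im=cv2.resize(im[140:290,130:330],None,fx=4,fy=4,interpolation=cv2.INTER_CUBIC)
    cv2.imwrite(f"pics/{n}{sys.argv[1]}.png",im)
    for t,z in[("seat",.018),("bat",.025),("hole_a",.035),("pin_a",.03),("tape_roll",0)]:
        for d in bot.landmark_of(t,c)[:2]: print(n,t,round(d["score"],2),np.round(d["uv"]),np.round((ray(c,d["uv"],z)[:2]-tb)@rb*1000,1))
s=bot.observe();print("tcp in base",(s["ee_pos"][:2]-tb)@rb*1000,s["ee_pos"][2],s["force"])
E
python3 m.py 2 top
```

```text
time_s: 3.65
ee_pos: [0.5792, -0.0972, 0.0106]
tcp_rot: [2.542, -1.845, -0.001]
force: [-0.6, -0.2, 0.6]
grip_width: 0.992
gripper_force: 0.0
time_s: 4.73
ee_pos: [0.5687, -0.0642, 0.0112]
tcp_rot: [2.542, -1.845, -0.0]
force: [-0.3, 0.7, 0.0]
grip_width: 0.993
gripper_force: 0.0
top seat 0.72 [228. 213.] [-1.3 -3.5]
top bat 0.84 [238. 222.] [-30.8 -21.1]
top hole_a 0.94 [250. 207.] [ -5.1 -60.3]
top hole_a 0.81 [218. 223.] [-21.   26.6]
top pin_a 0.84 [205. 210.] [20.3 48.8]
top tape_roll 0.93 [311. 208.] [ -49.1 -210.1]
tcp in base [-30.22516044 -94.81105185] 0.011165812039798072 [-0.08586328 -0.80268479 -0.06838421]
```

View pics/top2.png

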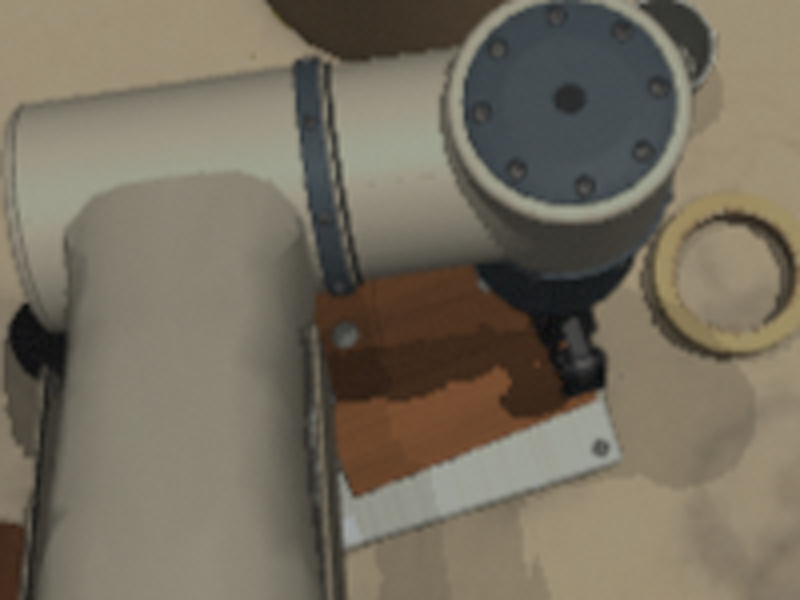

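```bash
python3 - <<'E'
from h import *
c=bot.capture("scene");cv2.imwrite("pics/s3.png",cv2.resize(c["img"][100:300,130:380],None,fx=3.2,fy=3,interpolation=cv2.INTER_CUBIC))
E
```

```text
(no output)
```

View pics/s3.png

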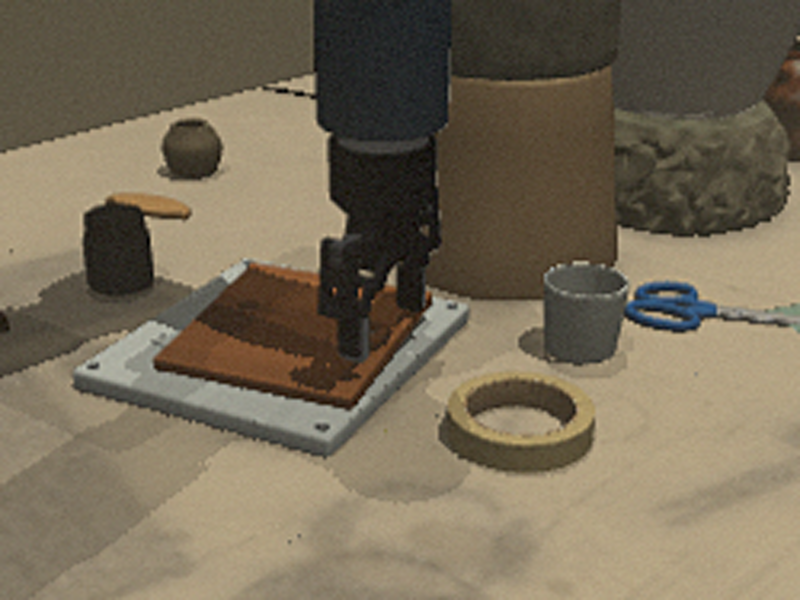

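```bash
python3 - <<'E'
from h import *
tb=np.array([.5685,.0348]);y=np.radians(17.9);rb=np.array([[np.cos(y),-np.sin(y)],[np.sin(y),np.cos(y)]])
c=bot.capture("scene")
for x in(-78,16):
  for z in(.01,.024,.035,.045,.055):
    for yy in(-95,):
      p=rb@np.array([x,yy])/1000+tb;u=proj(c,[*p,z]);print(x,z,u,((u-[130,100])*[3.2,3]))
E
```

```text
-78 0.01 [239.78338145 233.72494994] [351.30682065 401.17484982]
-78 0.024 [239.70343985 228.50869194] [351.0510075  385.52607581]
-78 0.035 [239.63986823 224.36058988] [350.84757833 373.08176963]
-78 0.045 [239.58148533 220.55105602] [350.66075306 361.65316807]
-78 0.055 [239.52253151 216.70426881] [350.47210082 350.11280644]
16 0.01 [257.72253371 215.94493598] [408.71210787 347.83480795]
16 0.024 [257.76042204 211.0165953 ] [408.83335053 333.04978589]
16 0.035 [257.79052414 207.10105246] [408.92967724 321.30315738]
16 0.045 [257.81814773 203.50790222] [409.01807273 310.52370667]
16 0.055 [257.84602052 199.88233752] [409.10726565 299.64701256]
```

```bash
python3 -m creep '[{"delta_pos":[1.0,-3.1,0],"rotation":[0,0,0],"grip":8.5},{"delta_pos":[1.07,-3.3,0],"rotation":[0,0,0],"grip":8.5},{"delta_pos":[1.07,-3.3,-0.5],"rotation":[0,0,0],"grip":8.5},{"delta_pos":[1.07,-3.3,-1],"rotation":[0,0,0],"grip":8.5},{"delta_pos":[1.07,-3.3,-1.5],"rotation":[0,0,0],"grip":8.5},{"delta_pos":[1.07,-3.3,-1.9],"rotation":[0,0,0],"grip":8.5},{"delta_pos":[1.07,-3.3,-1.9],"rotation":[0,0,0],"grip":8.5}]' && python3 -m creep '[{"delta_pos":[-0.09,0.29,0],"rotation":[0,0,0],"grip":8.5},{"delta_pos":[-0.18,0.57,0],"rotation":[0,0,0],"grip":8.5},{"delta_pos":[-0.28,0.86,0],"rotation":[0,0,0],"grip":8.5},{"delta_pos":[-0.37,1.14,0],"rotation":[0,0,0],"grip":8.5},{"delta_pos":[-0.46,1.43,0],"rotation":[0,0,0],"grip":8.5},{"delta_pos":[-0.55,1.71,0],"rotation":[0,0,0],"grip":8.5},{"delta_pos":[-0.64,2.0,0],"rotation":[0,0,0],"grip":8.5}]'
python3 m.py 3 top
```

```text
time_s: 5.72
ee_pos: [0.5784, -0.097, -0.0092]
tcp_rot: [2.542, -1.844, -0.003]
force: [-0.6, 1.0, 0.1]
grip_width: 0.99
gripper_force: 0.0
time_s: 6.3
ee_pos: [0.573, -0.0776, -0.0076]
tcp_rot: [2.542, -1.845, 0.0]
force: [-0.2, -2.7, 0.6]
grip_width: 0.997
gripper_force: 1.0
top bat 0.8 [232. 222.] [-28.3  -7.3]
top hole_a 0.96 [249. 212.] [-17.  -54.3]
top hole_a 0.77 [213. 222.] [-13.7  38.3]
top pin_a 0.97 [242. 201.] [ 15.8 -45.9]
top tape_roll 0.93 [313. 208.] [ -51.3 -214.4]
tcp in base [ -29.96945066 -108.289389  ] -0.00787672485173007 [0.13671231 0.8252566  0.12367395]
```

```bash
python3 -m creep '[{"delta_pos":[-0.09,0.29,0],"rotation":[0,0,0],"grip":8.5},{"delta_pos":[-0.18,0.57,0],"rotation":[0,0,0],"grip":8.5},{"delta_pos":[-0.28,0.86,0],"rotation":[0,0,0],"grip":8.5},{"delta_pos":[-0.28,0.86,0],"rotation":[0,0,0],"grip":8.5}]' && python3 -m creep '[{"delta_pos":[0.6,-1.9,0],"rotation":[0,0,0],"grip":8.5},{"delta_pos":[0.6,-1.9,2],"rotation":[0,0,0],"grip":8.5},{"delta_pos":[0.6,-1.9,6],"rotation":[0,0,0],"grip":8.5},{"delta_pos":[0.6,-1.9,10],"rotation":[0,0,0],"grip":8.5},{"delta_pos":[0.6,-1.9,14],"rotation":[0,0,0],"grip":8.5},{"delta_pos":[0.6,-1.9,17],"rotation":[0,0,0],"grip":8.5},{"delta_pos":[0.6,-1.9,17],"rotation":[0,0,0],"grip":8.5}]'
python3 m.py 4 wrist
```

```text
time_s: 6.93
ee_pos: [0.5702, -0.0684, -0.0078]
tcp_rot: [-2.542, 1.845, 0.0]
force: [-0.7, -0.3, 0.7]
grip_width: 0.994
gripper_force: 0.0
time_s: 7.52
ee_pos: [0.5803, -0.0884, 0.1704]
tcp_rot: [-2.537, 1.84, -0.019]
force: [0.7, 0.4, 0.8]
grip_width: 0.996
gripper_force: 0.0
wrist bat 0.85 [257. 266.] [-22.2 -10.1]
wrist hole_a 0.97 [247. 307.] [-11.4  36.1]
tcp in base [ -31.0130548  -118.84121667] 0.16060910124077066 [ 0.74294975 -0.52974092  0.3429882 ]
```

View pics/wrist4.png

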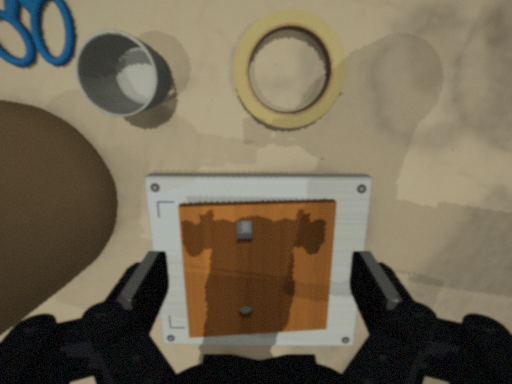

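```bash
cat > e.py <<'E'
from h import *
tb=np.array([.5685,.0348]);y=np.radians(17.9);rb=np.array([[np.cos(y),-np.sin(y)],[np.sin(y),np.cos(y)]])
def P(c,u,z):return np.round((ray(c,u,z)[:2]-tb)@rb*1000,1)
E
python3 - <<'E'
from e import *
c=bot.capture("wrist")
hsv=cv2.cvtColor(c["img"],cv2.COLOR_BGR2HSV)
d=bot.trace("bat",c)[0]["region"].astype(np.uint8);q=cv2.boxPoints(cv2.minAreaRect(np.argwhere(d)[:,::-1].astype(np.float32)))
print("bat rect",q);print([P(c,p,z) for p in q for z in(.028,.042)])
for t in("bat_base",):
  for d in bot.trace(t,c)[:1]:
    print(d["rect"]); r=d["rect"];print(P(c,r[:2],.018),P(c,r[2:],.018))
for t,z in[("hole_a",.037),("bat",.025)]:
  for d in bot.landmark_of(t,c): print(t,d["score"],d["uv"],P(c,d["uv"],z))
h=[(153.5,187.5),(361,188),(171,338),(346,340)];print("screws(old img)",[P(c,p,.018) for p in h])
cv2.imwrite("pics/w5.png",c["img"])
c=bot.capture("top")
for t,z in[("hole_a",.037),("pin_a",.03)]:
  for d in bot.landmark_of(t,c): print("top",t,d["score"],d["uv"],P(c,d["uv"],z))
E
```

```text
bat rect [[167.5703  204.54114]
 [329.86707 198.45502]
 [335.04602 336.5608 ]
 [172.74927 342.6469 ]]
[array([ 60.2, -84.9]), array([ 56. , -90.3]), array([-100.7,  -91.5]), array([-97.4, -96.6]), array([-119. ,   78.6]), array([-114.8,   65.5]), array([69.5, 87.6]), array([64.8, 74. ])]
[130.8, 173.8, 366.9, 348.0]
[  97.  -113.7] [-162.   105.3]
hole_a 0.88 [236.7, 229.5] [ -8.6 -61.9]
hole_a 0.87 [238.2, 309.8] [-8.3 34. ]
bat 0.72 [250.2, 268.5] [-21.3  -9.9]
screws(old img) [array([ 75.8, -99.4]), array([-133.8,  -99.1]), array([74.4, 90.3]), array([-135.6,   93.2])]
top hole_a 0.9 [247.1, 211.8] [-15.9 -49.8]
top hole_a 0.78 [210.8, 220.2] [-9.2 41.4]
top pin_a 0.92 [244.7, 201.2] [ 12.7 -52.2]
```

View pics/w5.png

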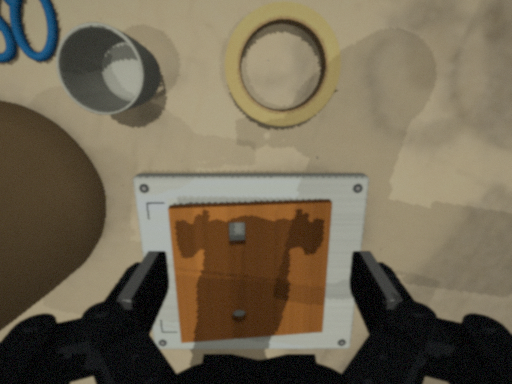

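```bash
python3 - <<'E'
from e import *
c=bot.capture("wrist")
for n,z,L in(("screws",.018,[(144,188),(357,188),(163,343),(341,342)]),("marks",.018,[(148,203),(162,332)]),("bat far",.042,[(169.5,206.5),(180.5,341.5)]),("bat near",.028,[(331,201),(323.5,332)])):print(n,[P(c,p,z) for p in L])
c=bot.capture("top");f=lambda p:np.array([p[0]/4+130-.4,p[1]/4+140-.4])
print("top screws",[P(c,f(p),.018) for p in[(200,214),(496,125),(600,447),(294,545)]])
print("top marks",[P(c,f(p),.018) for p in[(228,207),(474,136),(297,455)]])
E
```

```text
screws [array([ 87.2, -98.9]), array([-129. ,  -99.3]), array([86.3, 98.7]), array([-129. ,   96.6])]
marks [array([ 84.9, -82.6]), array([86. , 82.2])]
bat far [array([ 55.8, -88.2]), array([57.6, 73.3])]
bat near [array([-101.3,  -88.9]), array([-104.4,   72.5])]
top screws [array([84.5, 98.5]), array([ 84.1, -97.7]), array([-130.9,  -97.6]), array([-131.6,   98.4])]
top marks [array([83.6, 80.3]), array([ 81.3, -82.2]), array([-79.8,  81.7])]
```

```bash
python3 -m creep '[{"delta_pos":[0,0,-4],"rotation":[0,0,0],"grip":8.5},{"delta_pos":[0,0,-8],"rotation":[0,0,0],"grip":8.5},{"delta_pos":[0,0,-12],"rotation":[0,0,0],"grip":8.5},{"delta_pos":[0,0,-15],"rotation":[0,0,0],"grip":8.5},{"delta_pos":[0,0,-17],"rotation":[0,0,0],"grip":8.5},{"delta_pos":[0,0,-17],"rotation":[0,0,0],"grip":8.5},{"delta_pos":[-0.3,0.95,-17],"rotation":[0,0,0],"grip":8.5},{"delta_pos":[-0.5,1.5,-17],"rotation":[0,0,0],"grip":8.5},{"delta_pos":[-0.6,1.9,-17],"rotation":[0,0,0],"grip":8.5},{"delta_pos":[-0.7,2.15,-17],"rotation":[0,0,0],"grip":8.5},{"delta_pos":[-0.78,2.4,-17],"rotation":[0,0,0],"grip":8.5},{"delta_pos":[-0.85,2.62,-17],"rotation":[0,0,0],"grip":8.5},{"delta_pos":[-0.85,2.62,-17],"rotation":[0,0,0],"grip":8.5}]' 
python3 m.py 6 top
```

```text
time_s: 9.4
ee_pos: [0.5687, -0.0616, -0.0067]
tcp_rot: [-2.542, 1.844, -0.003]
force: [1.2, 0.5, 3.9]
grip_width: 0.993
gripper_force: 1.7
top seat 0.28 [246. 210.] [ -7.8 -48. ]
top bat 0.82 [228. 224.] [-29.5   2.9]
top hole_a 0.91 [245. 210.] [ -8.9 -47.2]
top hole_a 0.64 [211. 224.] [-17.7  43.1]
top pin_a 0.61 [245. 199.] [ 17.1 -54.6]
top tape_roll 0.88 [312. 208.] [ -48.8 -211.8]
tcp in base [-29.73030247 -92.08576489] -0.007246212584466151 [ 0.41779998 -0.60620931  5.84622777]
```

```bash
python3 -m creep '[{"delta_pos":[0.4,-1.2,0],"rotation":[0,0,0],"grip":8.5},{"delta_pos":[0.77,-2.4,0.5],"rotation":[0,0,0],"grip":8.5},{"delta_pos":[0.77,-2.4,4],"rotation":[0,0,0],"grip":8.5},{"delta_pos":[0.77,-2.4,8],"rotation":[0,0,0],"grip":8.5},{"delta_pos":[0.77,-2.4,12],"rotation":[0,0,-7],"grip":8.5},{"delta_pos":[-2,-1,14],"rotation":[0,0,-14],"grip":8.5},{"delta_pos":[-5,1,14],"rotation":[0,0,-21],"grip":8.5},{"delta_pos":[-8,3,14],"rotation":[0,0,-28],"grip":8.5},{"delta_pos":[-11,5,14],"rotation":[0,0,-35],"grip":8.5},{"delta_pos":[-12.4,5.7,14],"rotation":[0,0,-42],"grip":8.5},{"delta_pos":[-12.4,5.7,14],"rotation":[0,0,-49],"grip":8.5},{"delta_pos":[-12.4,5.7,14],"rotation":[0,0,-56],"grip":8.5},{"delta_pos":[-12.4,5.7,14],"rotation":[0,0,-63],"grip":8.5},{"delta_pos":[-12.4,5.7,14],"rotation":[0,0,-70],"grip":8.5},{"delta_pos":[-12.4,5.7,14],"rotation":[0,0,-77],"grip":8.5},{"delta_pos":[-12.4,5.7,14],"rotation":[0,0,-84],"grip":8.5},{"delta_pos":[-12.4,5.7,14],"rotation":[0,0,-90],"grip":8.5},{"delta_pos":[-12.4,5.7,14],"rotation":[0,0,-90],"grip":8.5},{"delta_pos":[-12.4,5.7,14],"rotation":[0,0,-90],"grip":8.5}]' 
python3 m.py 7 wrist
```

```text
time_s: 11.28
ee_pos: [0.4437, -0.0053, 0.132]
tcp_rot: [0.496, -3.101, -0.0]
force: [0.3, -0.1, -0.2]
grip_width: 0.995
gripper_force: 0.0
wrist bat 0.69 [260. 282.] [-23.7   1.6]
wrist hole_a 0.96 [207. 298.] [-12.8 -49.4]
wrist hole_a 0.85 [309. 296.] [-15.2  49.5]
wrist tape_roll 0.86 [ 51. 243.] [ -53.1 -214.5]
tcp in base [-130.81537582    0.59057725] 0.13217909366298508 [-0.25392841 -0.54617654  0.27222845]
```

View pics/wrist7.png

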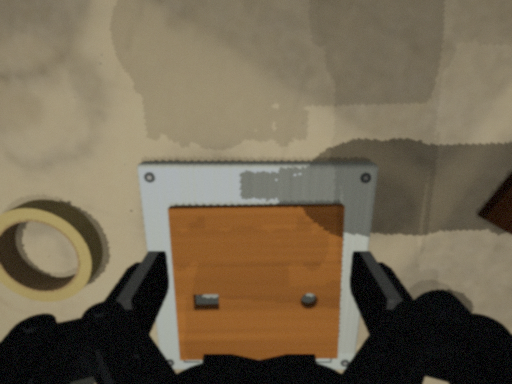

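```bash
python3 -m creep '[{"delta_pos":[0,0,-4],"rotation":[0,0,0],"grip":8.5},{"delta_pos":[0,0,-8],"rotation":[0,0,0],"grip":8.5},{"delta_pos":[0,0,-11],"rotation":[0,0,0],"grip":8.5},{"delta_pos":[0,0,-13],"rotation":[0,0,0],"grip":8.5},{"delta_pos":[0,0,-13.8],"rotation":[0,0,0],"grip":8.5},{"delta_pos":[0,0,-14.2],"rotation":[0,0,0],"grip":8.5},{"delta_pos":[0,0,-14.2],"rotation":[0,0,0],"grip":8.5}]' 
python3 - <<'E'
from e import *
c=bot.capture("scene");cv2.imwrite("pics/s8.png",cv2.resize(c["img"][150:280,130:330],None,fx=4,fy=4,interpolation=cv2.INTER_CUBIC))
E
```

```text
time_s: 12.17
ee_pos: [0.4442, -0.0047, -0.0097]
tcp_rot: [0.493, -3.102, 0.0]
force: [0.6, -0.1, 0.2]
grip_width: 0.995
gripper_force: 0.0
```

View pics/s8.png

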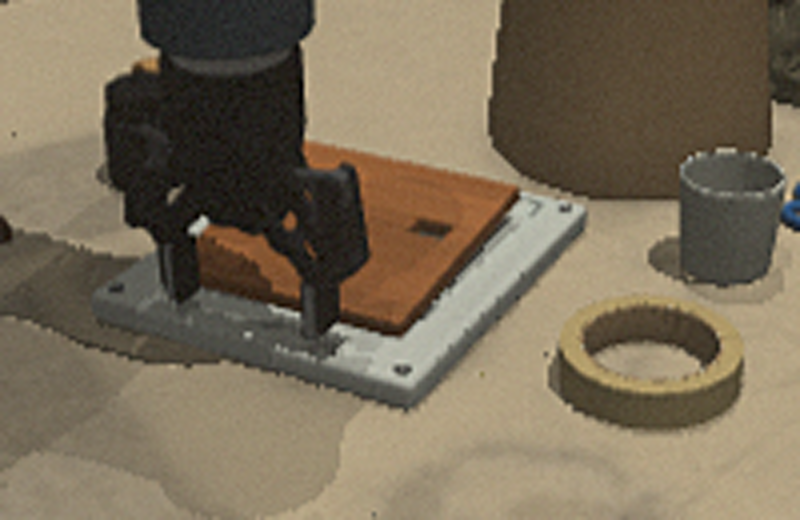

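```bash
python3 -m creep '[{"delta_pos":[0.3,0.1,-0.2],"rotation":[0,0,0],"grip":8.5},{"delta_pos":[0.6,0.19,-0.2],"rotation":[0,0,0],"grip":8.5},{"delta_pos":[0.9,0.29,-0.2],"rotation":[0,0,0],"grip":8.5},{"delta_pos":[1.2,0.39,-0.2],"rotation":[0,0,0],"grip":8.5},{"delta_pos":[1.5,0.48,-0.2],"rotation":[0,0,0],"grip":8.5},{"delta_pos":[1.8,0.58,-0.2],"rotation":[0,0,0],"grip":8.5},{"delta_pos":[2.1,0.68,-0.2],"rotation":[0,0,0],"grip":8.5},{"delta_pos":[2.4,0.77,-0.2],"rotation":[0,0,0],"grip":8.5},{"delta_pos":[2.7,0.87,-0.2],"rotation":[0,0,0],"grip":8.5},{"delta_pos":[2.9,0.94,-0.2],"rotation":[0,0,0],"grip":8.5},{"delta_pos":[3.1,1.0,-0.2],"rotation":[0,0,0],"grip":8.5},{"delta_pos":[3.3,1.07,-0.2],"rotation":[0,0,0],"grip":8.5},{"delta_pos":[3.5,1.13,-0.2],"rotation":[0,0,0],"grip":8.5},{"delta_pos":[3.5,1.13,-0.2],"rotation":[0,0,0],"grip":8.5}]' 
python3 m.py 9 scene top
```

```text
time_s: 13.38
ee_pos: [0.4802, 0.007, -0.0116]
tcp_rot: [-0.493, 3.101, 0.0]
force: [0.9, 0.3, -0.3]
grip_width: 1.0
gripper_force: 0.0
scene bat 0.65 [311. 217.] [  45.2 -224.3]
scene bat 0.64 [219. 208.] [-12.7  -1.5]
scene hole_a 0.77 [245. 207.] [  3.1 -65. ]
scene hole_a 0.66 [208. 196.] [14.5 49.5]
scene pin_a 0.73 [247. 209.] [  3.4 -71.5]
scene tape_roll 0.58 [292. 249.] [ -69.  -221.8]
top hole_a 0.79 [242. 203.] [ 10.3 -44.9]
top hole_a 0.63 [205. 214.] [10.2 51.4]
top pin_a 0.57 [241. 202.] [ 12.8 -42.9]
top tape_roll 0.91 [312. 206.] [ -46.2 -214.8]
top tape_roll 0.18 [293. 158.] [  92.3 -209.3]
tcp in base [-93.99910806   0.64469594] -0.011812007494277188 [-0.3468019  -0.15147589 -0.24010661]
```

```bash
python3 -m creep '[{"delta_pos":[0.15,0.05,0],"rotation":[0,0,0],"grip":8.5},{"delta_pos":[0.3,0.1,0],"rotation":[0,0,0],"grip":8.5},{"delta_pos":[0.43,0.14,0],"rotation":[0,0,0],"grip":8.5},{"delta_pos":[0.55,0.18,0],"rotation":[0,0,0],"grip":8.5},{"delta_pos":[0.55,0.18,0],"rotation":[0,0,0],"grip":8.5}]' 
python3 - <<'E'
from e import *
s=bot.observe();print((s["ee_pos"][:2]-tb)@rb*1000,s["force"])
c=bot.capture("scene");cv2.imwrite("pics/s10.png",cv2.resize(c["img"][150:280,130:330],None,fx=4,fy=4,interpolation=cv2.INTER_CUBIC))
E
```

```text
time_s: 14.4
ee_pos: [0.4841, 0.0082, -0.012]
tcp_rot: [0.492, -3.102, 0.0]
force: [-1.9, -0.9, 1.0]
grip_width: 0.997
gripper_force: 0.9
[-88.53261668   0.6340477 ] [-1.94649829 -0.94043485  1.00857888]
```

View pics/s10.png

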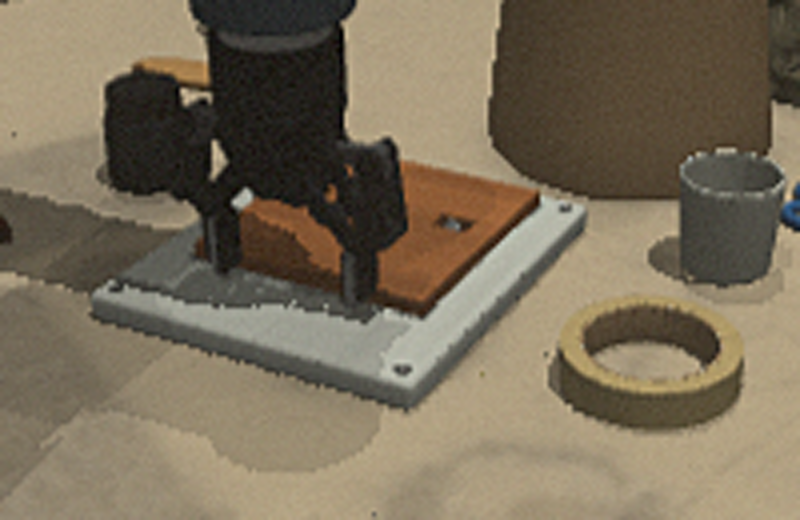

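```bash
python3 -m creep '[{"delta_pos":[-1,-0.32,0],"rotation":[0,0,0],"grip":8.5},{"delta_pos":[-2,-0.65,0.3],"rotation":[0,0,0],"grip":8.5},{"delta_pos":[-4,-1.3,3],"rotation":[0,0,0],"grip":8.5},{"delta_pos":[-4,-1.3,7],"rotation":[0,0,0],"grip":8.5},{"delta_pos":[-4,-1.3,11],"rotation":[0,0,0],"grip":8.5},{"delta_pos":[-4,3,15],"rotation":[0,0,0],"grip":8.5},{"delta_pos":[-4,7,19],"rotation":[0,0,0],"grip":8.5},{"delta_pos":[-4,11,22],"rotation":[0,0,0],"grip":8.5},{"delta_pos":[-4,15,22],"rotation":[0,0,0],"grip":8.5},{"delta_pos":[-6,19,22],"rotation":[0,0,0],"grip":8.5},{"delta_pos":[-8,23,22],"rotation":[0,0,0],"grip":8.5},{"delta_pos":[-10,27,22],"rotation":[0,0,0],"grip":8.5},{"delta_pos":[-12,31,22],"rotation":[0,0,0],"grip":8.5},{"delta_pos":[-14,35,22],"rotation":[0,0,0],"grip":8.5},{"delta_pos":[-14,35,22],"rotation":[0,0,0],"grip":8.5},{"delta_pos":[-14,35,22],"rotation":[0,0,0],"grip":8.5}]'
cat > v.py <<'E'
from e import *
from scipy.optimize import minimize
def quad(q,tilt):  # bat outline hull points; tilt about near edge
    x,y,a=q[0]/1000,q[1]/1000,q[2];o=[]
    for px in(-.08,.08):
        for py in(-.08,.08):
            for pz in(0,.01):
                X=np.array([x+px*np.cos(a)-py*np.sin(a),y+px*np.sin(a)+py*np.cos(a)]);o.append([*(rb@X+tb),.018+pz+(px+.08)*np.tan(tilt)])
    return o
def sil(c,q,t):
    m=np.zeros((384*4,512*4),np.uint8);p=np.array([proj(c,k) for k in quad(q,t)])
    cv2.fillConvexPoly(m,cv2.convexHull(((p+.5)*4).astype(np.float32)).astype(int),1);return m
for n in("top","scene"):
    c=bot.capture(n);h=cv2.cvtColor(cv2.GaussianBlur(c["img"],(3,3),0),cv2.COLOR_BGR2HSV)
    T=bot.trace("bat",c)[0];print(n,"trace",round(T["score"],2),T["rect"])
    m=((h[...,0]<18)&(h[...,1]>110)).astype(np.uint8)
    box=np.zeros_like(m);r=[int(k) for k in T["rect"]];box[r[1]-4:r[3]+5,r[0]-4:r[2]+5]=1
    m=cv2.morphologyEx(m*box,cv2.MORPH_CLOSE,np.ones((9,9)));M=cv2.resize(m,None,fx=4,fy=4,interpolation=cv2.INTER_LINEAR)
    for t in(0,.02,.04,.0875):
        f=lambda q:1-(lambda s:(s&M).sum()/(s|M).sum())(sil(c,q,t))
        b=minimize(f,[2,0,0],method="Nelder-Mead",options=dict(initial_simplex=[[2,0,0],[8,0,0],[2,6,0],[2,0,.05]],maxiter=80))
        print("tilt",t,np.round(b.x,3),"IoU",round(1-b.fun,4))
    for k,z in(("hole_a",.023),("pin_a",.03)):
        for d in bot.landmark_of(k,c)[:2]:print(k,round(d["score"],2),np.round(d["uv"],1),P(c,d["uv"],z))
E
python3 v.py
```

```text
time_s: 15.78
ee_pos: [0.3415, 0.3629, 0.2078]
tcp_rot: [0.5, -3.101, -0.002]
force: [0.6, 0.2, -1.0]
grip_width: 0.992
gripper_force: 0.0
top trace 0.64 [185.8, 175.5, 263.0, 254.6]
tilt 0 [ 2.559 -0.456  0.014] IoU 0.9477
tilt 0.02 [ 3.161  0.87  -0.006] IoU 0.9403
tilt 0.04 [3.479 0.131 0.005] IoU 0.9344
tilt 0.0875 [ 1.043 -0.032  0.008] IoU 0.9181
hole_a 0.66 [241.6 199.5] [ 20.6 -46.3]
hole_a 0.64 [206.6 210.5] [20.  45.3]
pin_a 0.83 [205.5 211.4] [17.2 48.2]
pin_a 0.72 [244.2 201.2] [ 13.1 -51.1]
scene trace 0.82 [179.4, 187.5, 267.3, 226.9]
tilt 0 [ 9.085e+00  7.880e-01 -1.000e-03] IoU 0.9424
tilt 0.02 [ 9.228e+00 -2.029e+00  9.000e-03] IoU 0.9165
tilt 0.04 [ 8.624 -2.178 -0.016] IoU 0.8906
tilt 0.0875 [ 8.513 -4.009 -0.019] IoU 0.8331
hole_a 0.87 [210.1 198.6] [22.3 48.2]
hole_a 0.61 [244.7 207.2] [ 20.8 -55.8]
pin_a 0.85 [246.2 208.6] [  4.4 -68.7]
pin_a 0.6 [209.5 197.8] [13.9 44.4]
```

```bash
sed -i 's/for t in(0,.02,.04,.0875)/for t in(-.03,-.015,0,.01)/; s/("top","scene")/("scene",)/' v.py; python3 v.py | grep tilt
python3 - <<'E'
from e import *
from scipy.optimize import minimize
# base silhouette (union of base and bat regions) against a box model, scene camera
c=bot.capture("scene")
m=(bot.trace("bat_base",c)[0]["region"]|bot.trace("bat",c)[0]["region"]).astype(np.uint8);m=cv2.morphologyEx(m,cv2.MORPH_CLOSE,np.ones((5,5)));M=cv2.resize(m,None,fx=4,fy=4)
def f(q):
    p=np.array([proj(c,[*(rb@np.array([(x+q[0])/1000,(y+q[1])/1000])+tb),z]) for x in(-145,95) for y in(-110,110) for z in(0,.018)]);s=np.zeros_like(M)
    cv2.fillConvexPoly(s,cv2.convexHull(((p+.5)*4).astype(np.float32)).astype(int),1);return 1-(s&M).sum()/(s|M).sum()
b=minimize(f,[2,0],method="Nelder-Mead",options=dict(initial_simplex=[[2,0],[9,0],[2,6]]));print("base offset in scene",b.x,1-b.fun)
E
```

```text
tilt -0.03 [11.056  2.479  0.021] IoU 0.9589
tilt -0.015 [1.0002e+01 6.0100e-01 3.0000e-03] IoU 0.956
tilt 0 [ 8.549e+00 -3.690e-01  8.000e-03] IoU 0.9402
tilt 0.01 [ 9.116e+00 -1.764e+00 -1.000e-03] IoU 0.9257
base offset in scene [9. 0.] 0.9592108770994402
```

```bash
python3 -c "
from workcell import bot
print(bot.sign_off())"
```

```text
the job is handed in; nothing more can be done
None
```

I pushed the bat over both pins and handed the job in at about 16 s. The final fits to the top and scene cameras show it flat and centred on the seat to within about 2 mm. I had no picture views left for a last look by eye. The arm met only light forces, and I saw no contact with the pot, cup or tape roll, though I did not re-check them at the end.

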